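Open the sliding case panel and take out the top saucer

ROBOT

A 6-joint arm with a two-finger parallel gripper is mounted at the origin on the work surface. World frame = base frame: x ahead of the robot, y to its left, z up, the work surface at z = 0. Lengths are in mm, angles in degrees, forces in N, time in s.
With the tool pointing down it reaches from about 350 to 850 mm from the base axis. Payload 8.1 kg.
Tool frame: the origin (TCP) lies at the very end of the fingers, on their centre line; the grasp point (between the pads) lies 19 mm behind it (r.grip_depth is the distance from the TCP to the grasp point, in mm); y points along the fingers, z is the direction in which the jaws open and shut, and the axes are right-handed (so a half turn about y gives the same grasp; the last joint's range is limited). The gripper opens to 85 mm and grips with 20 to 120 N. Pads are 22 mm wide; open, the fingers measure 114 mm over their backs; the gripper's body (76 mm by 85 mm) begins 54 mm behind the grasp point. The pads swing forward as they close: fully open they stand 13 mm farther back than shut.
Start: joints at [58.533, 7.471, 85.268, -0, 87.261, -4.893], TCP at [268.39, 536.63, 231.292] pointing down, gripper open.
Joint ranges: [-169.43, 169.43], [-51.17, 129.36], [1.28, 143.12], [-76.62, 256.62], [0, 156.53], [-152.29, 152.29]. Speed limits (degrees/s): [136.94, 136.94, 159.86, 180, 180, 180].

INTERFACE

Orientations are given as [roll, pitch, yaw] about the fixed x, y, z axes, in that order (R = Rz(yaw) Ry(pitch) Rx(roll)).
In Python, from bench import readout, eyes, r gives the robot as it stands. The module is installed in compiled form; this text tells all that it offers.
- The arm moves only by the tool move_arm, never from a script. Its argument "motion" is text: rows parted by semicolons, each of 6 numbers parted by spaces: the shift along the world's x, y, z in cm, then the turn, a rotation vector about the world's x, y, z in degrees. A call has 1 to 10 rows; each row is the pose to reach, as a shift and turn from the pose commanded when the call began; what a row does not reach only later rows make up. A row lasts 1/12 s, in which the tool goes at most 41.7 mm and 7.16 degrees, less where a joint would pass 70% of its speed; a pose out of reach is approached as far as the arm can. A call with a gripper value outside its range is refused whole. "fingers" is the finger opening in cm, from 0 to 8.54, set as the call begins (left out, the last holds). The fingers move at their own pace and stop on an object; "squeeze" is the grip in N (left out, the last holds). Time passes only in rows, so rows that repeat a pose let the fingers close. It gives the time, the measured TCP pose, the force and the opening at its end, in the units of the state.
- readout.sense(): the state, without advancing time (a new reading comes with each control period).
- eyes.snapshot(name): name is "side" or "top"; returns a dict with "image" (420x560x3 uint8, blue, green, red), "fx", "fy", "cx", "cy" (pixels), "world_to_cam" (4x4, takes a point from world to camera coordinates). Camera axes: x right, y down, z forward; pixel columns grow to the right and rows downward; lengths in mm; the calibration is good to about 2 mm. A picture is of the moment at which its call begins. There is no depth.
- r.hand_in(): hands the job in, once; it reports no verdict.
The state is a dict: "time": time; "joint_pos": joint angles; "qd": joint speeds; "joint_efforts": joint torques, N m; "tool_pos": TCP position; "tcp_rot": TCP orientation; "ft_force": force on the tool from outside, world axes, zero at the start; "wrist_torque": the same for the moment, N m; "finger_gap": finger opening in mm.
Only numpy, scipy, OpenCV 4.12 (cv2) and the standard library are available. Lean on these libraries where they do the work, as an engineer would, in place of code of your own. Each camera call takes 0.05 s, during which the arm holds its last target. There are 200 camera calls.

TASK

In the low case with two clear sliding panels, gently slide the lower panel (the one covering the nested pair of saucers) back under the upper panel until it is fully open against its stop, and leave it open. Then take out only the top saucer, leaving the other saucer in its place in the case, and set it down gently, upright, in the middle of the wooden offering stand. Keep the upper panel shut, do not knock or push the other things about, and do not press hard on the panels.

Things in the scene. Friction and masses are not known exactly. Their poses are not given: they have to be found in the camera images.
- case: low fixed plywood case, 394 mm long (its y) by 220 mm (its x) by 95 mm high, origin at the centre of its underside, z up. Aluminium tracks 18 mm wide run along both long sides at its top and carry two clear 6 mm acrylic panels, one above the other. A wall at y = 0 parts the two bays; the saucer pair stands in the -y bay on a floor at z = 6 mm. Inner walls at x = +-98 mm, tracks reach in to x = +-92 mm, end walls' inner faces at y = +-185 mm.
- lower_panel (a joint): lower clear panel, 195 mm along y, between z = 70 and 76 mm of the case, covering the -y bay. 0 m = shut, grows as it slides along the case's +y under the upper panel, 0.159 = fully open on its stop (starts at 0 to 0.008). Sliding it takes 3 to 4 N and it stays where it is left. It has no handle, only the thumb pad; once it is some way open its -y end can also be pushed from inside the opening.
- upper_panel (a joint): upper clear panel, 195 mm along y, between z = 84 and 90 mm of the case, covering the +y bay and lapping 24 mm over the lower one. 0 m = shut, grows as it slides along the case's -y (starts at 0 to 0.006). To be left shut.
- pad_top (a point): centre of the top of the black ribbed rubber thumb pad on the lower panel, 90 mm (case x) by 32 mm (case y), 28 mm in from the panel's -y end, top at z = 79 mm. It is soft: it sinks about 1 mm for each 2.5 N, at most 3 mm. The panel is slid by pressing on it and dragging; some 8 to 12 N of press is enough, too light a press slips. It ends up beneath the upper panel, so it cannot carry the panel all the way. Moves with the panel.
- rear_edge (a point): middle of the lower panel's -y end face, at half its thickness (z = 73 mm of the case). When fully open it still stands 12 mm short of the upper panel's end, so a finger reaching down into the opening can push it along +y to the stop. Moves with the panel.
- upper_edge (a point): middle of the upper panel's -y end face, at half its thickness (z = 87 mm of the case); the lower panel passes below it.
- saucer_up_c (a point): centre, half-way up, of the top saucer of the pair: white porcelain with a blue rim, 68 mm across the rim, 28 mm high, about 90 g, foot 40 mm across. The rim is a 3 mm high upright band, 3.5 mm thick, whose top is 14 mm above this point; below it the sides taper in to the foot.
- saucer_low_c (a point): centre, half-way up, of the lower saucer, the same as the top one, which stands nested in it: its rim is 14 mm below the top saucer's rim, so fingers that reach that deep take both.
- stand_top (a point): middle of the top of the fixed square wooden offering stand, 130 mm square, top 40 mm above the shelf, with a 5 mm high and 5 mm wide lip round its edge (120 mm square inside).
- incense_holder: bystander: blue ceramic incense holder, round, 94 mm across, 60 mm high; origin at the centre of its underside
- lacquer_box: bystander: round red lacquered box, 116 mm across, 76 mm high; origin at the centre of its underside
- hex_tin: bystander: hexagonal green tin gift case with a brass lid, 138 mm across, 110 mm high; origin at the centre of its underside
- vase: bystander: white vase, 90 mm across, 165 mm high; origin at the centre of its underside
- bell: bystander: brass bowl bell on a red cushion, 100 mm across, 72 mm high; origin at the centre of its underside
- teacup: bystander: white teacup, 72 mm across, 60 mm high; origin at the centre of its underside
- candlestick: bystander: brass candlestick, 80 mm across, 112 mm high; origin at the centre of its underside
Things that resemble listed ones, but are neither listed nor needed, are in the scene too. Leave any purple or turquoise look-alike of the part that bears stand_top alone.

How it is judged:
By the outcome, as a careful person would: the job done as asked, in the order asked, and still so for the second after the job is handed in, with the robot touching nothing.
It also fails if it takes over 64 s, if anything falls off the work surface, if the arm or the gripper's body presses on something with over 40 N, if the wrist force passes 120 N, or if a joint passes its speed limit or range.

## Working session

There is one attempt and no reset: what is moved stays moved. The work goes in short steps, Python scripts to look and compute and a tool call to move; the robot and the scene stay as the last step left them, time stands still between calls to the robot, and variables do not carry over. Pictures are saved under pics/ and viewed, about 8 in all and at most 12, crops included, and the job is handed in when it is done.

Besides the shell and the picture viewer there is one more tool, called after "Emit:" by a JSON object that holds its "method" and its "body". move_arm: Moves the arm, as the interface text tells. Its arguments: {"type":"object","properties":{"motion":{"type":"string"},"fingers":{"type":"number"},"squeeze":{"type":"number"}},"required":["motion"]}

```bash
mkdir -p pics; cat > h.py <<'E'
import numpy as np,cv2
from bench import readout,eyes,r
def snap(n,f):
    s=eyes.snapshot(n); cv2.imwrite(f'pics/{f}.png',s['image'])
    np.savez(f'pics/{f}.npz',**{k:np.array(v) for k,v in s.items()}); return s
def load(f): return np.load(f'pics/{f}.npz')
def px2w(s,u,v,z):
    M=np.array(s['world_to_cam']);R=M[:3,:3];t=M[:3,3]
    d=R.T@np.array([(u-s['cx'])/s['fx'],(v-s['cy'])/s['fy'],1]);c=-R.T@t
    return c+d*(z-c[2])/d[2]
def w2px(s,p):
    M=np.array(s['world_to_cam']);q=M[:3,:3]@np.array(p)+M[:3,3]
    return np.array([s['fx']*q[0]/q[2]+s['cx'],s['fy']*q[1]/q[2]+s['cy']])
def crop(f,x0,y0,x1,y1,k,o):
    im=cv2.imread(f'pics/{f}.png')[y0:y1,x0:x1]; cv2.imwrite(f'pics/{o}.png',cv2.resize(im,None,fx=k,fy=k,interpolation=cv2.INTER_CUBIC))
E
python3 - <<'E'
from h import *
for n in('top','side'):
    s=snap(n,n+'0'); M=np.array(s['world_to_cam']); print(n,s['fx'],s['cx'],s['cy'],-M[:3,:3].T@M[:3,3],M[:3,:3].round(2).tolist())
a=readout.sense();print({k:a[k] for k in('time','tool_pos','tcp_rot','ft_force','finger_gap')})
E
```

```text
top 435.8244093323806 273.95676015927006 207.14675798873006 [ 403.75782477 -113.50467288 1461.1108326 ] [[-0.02, -1.0, 0.01], [-1.0, 0.02, -0.08], [0.08, -0.01, -1.0]]
side 456.350148719833 274.6489295435391 213.41221495055152 [-386.70751479 -940.78800762  956.93614061] [[0.69, -0.73, 0.01], [-0.42, -0.41, -0.81], [0.59, 0.55, -0.59]]
{'time': 0.1, 'tool_pos': array([268.11779095, 536.19687378, 230.33466405]), 'tcp_rot': array([-9.00970936e+01,  8.42377771e-03, -2.65699292e+01]), 'ft_force': array([ 0.67301257,  0.0537055 , -0.19139424]), 'finger_gap': 85.40582854581403}
```

View pics/top0.png

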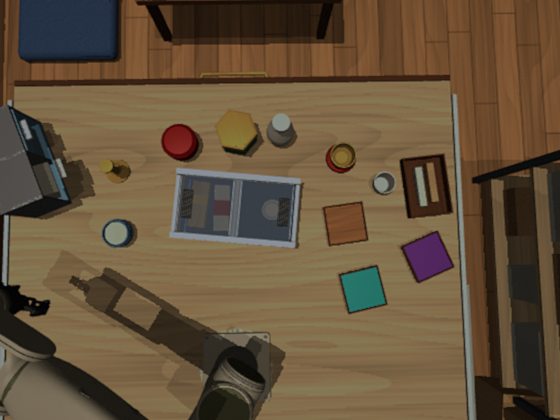

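View pics/side0.png

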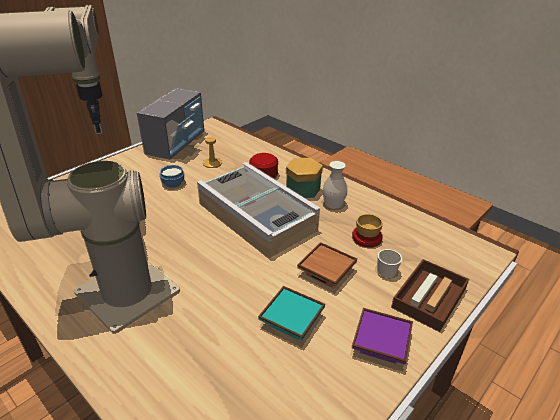

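The top view shows the case at about (236,208), with its saucer bay on the right (world -y) and the pad near (284,211). The wooden stand is at (345,223). The side view agrees. Next I'll enlarge both.

```bash
python3 - <<'E'
from h import *
crop('top0',165,160,375,255,3.8,'c1')
crop('side0',190,150,370,300,4,'c2')
E
```

```text
(no output)
```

View pics/c1.png

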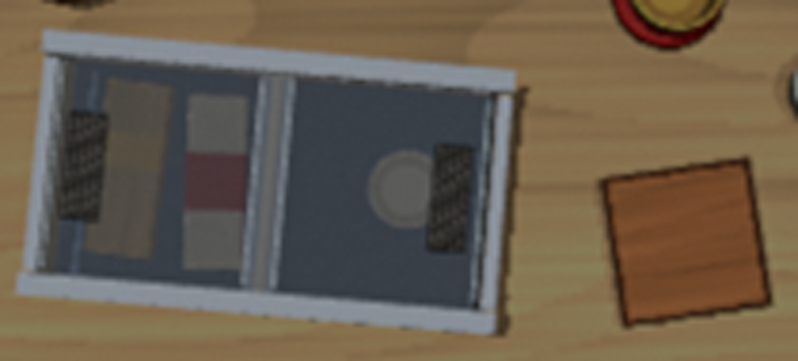

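View pics/c2.png

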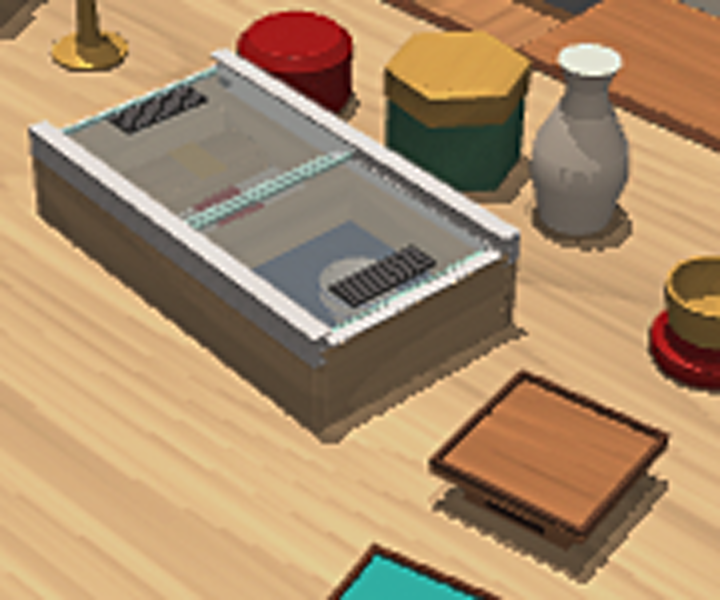

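c1 shows the case's top corners at (44,29), (516,70), (497,333) and (17,292), and the pad at (428..474, 145..253). The saucer rim centre is near (408,189), and the stand's corners are (600,180), (748,157), (772,303) and (624,327). c2 shows the same items.

```bash
cat >> h.py <<'E'
from scipy.optimize import least_squares
def P1(x,y): return np.array([165+(x+.5)/3.8-.5,160+(y+.5)/3.8-.5])
def P2(x,y): return np.array([190+(x+.5)/4-.5,150+(y+.5)/4-.5])
E
python3 - <<'E'
from h import *
T=load('top0');S=load('side0')
def fit(loc,pxT,pxS,x0,zfree=False):
    def pts(p): 
        c,s=np.cos(p[2]),np.sin(p[2]); return [np.array([p[0]+c*a-s*b,p[1]+s*a+c*b,z]) for a,b,z in loc]
    def f(p):
        e=[]
        for q,a,b in zip(pts(p),pxT,pxS):
            if a is not None:e.append(w2px(T,q)-a)
            if b is not None:e.append(w2px(S,q)-b)
        return np.concatenate(e)
    o=least_squares(f,x0,loss='soft_l1'); return o.x,f(o.x).reshape(-1,2).round(1).tolist()
# case: +y left,+x up
loc=[(110,197,95),(110,-197,95),(-110,-197,95),(-110,197,95)]
pT=[P1(44,29),P1(516,70),P1(497,333),P1(17,292)]
pS=[P2(218,52),P2(518,237),P2(325,337),P2(32,125)]
N=[None]*4
for a,b in((pT,N),(N,pS),(pT,pS)):
    x,e=fit(loc,a,b,[400,0,0]);print('case',x[:2],np.degrees(x[2]),e)
cx=x
loc=[(65,65,45),(65,-65,45),(-65,-65,45),(-65,65,45)]
pT=[P1(600,180),P1(748,157),P1(772,303),P1(624,327)]
pS=[P2(524,372),P2(668,438),P2(583,538),P2(432,463)]
for a,b in((pT,N),(N,pS),(pT,pS)):
    x,e=fit(loc,a,b,[400,-250,0.15]);print('stand',x[:2],np.degrees(x[2]),e)
def tocase(p):
    c,s=np.cos(cx[2]),np.sin(cx[2]);d=p[:2]-cx[:2];return np.array([c*d[0]+s*d[1],-s*d[0]+c*d[1]])
pad=[P1(433,145),P1(474,147),P1(470,253),P1(427,250)]
print('pad',[tocase(px2w(T,*q,79)).round(1).tolist() for q in pad], np.mean([px2w(T,*q,79) for q in pad],0))
padS=[P2(329,287),P2(417,245),P2(436,263),P2(347,307)]
print('padS',[tocase(px2w(S,*q,79)).round(1).tolist() for q in padS])
for z in(48,):
  for q in((367,189),(408,150),(408,229)): w=px2w(T,*P1(*q),z);print('sauc',w,tocase(w))
for q in((318,283),(345,255)): w=px2w(S,*P2(*q),48);print('saucS',w,tocase(w))
E
```

```text
case [512.14232681  -9.12474219] -5.869682151736741 [[0.1, -0.1], [0.2, -0.3], [-0.4, 0.1], [0.1, 0.3]]
case [513.08719989  -8.04844152] -4.748847011866084 [[0.9, -1.0], [1.4, -2.3], [-0.8, 0.5], [-1.2, 1.1]]
case [512.21099538  -9.0624078 ] -5.726160516594321 [[0.0, 0.0], [1.9, -0.9], [0.1, -0.5], [1.1, -1.4], [-0.3, -0.1], [-2.0, 1.0], [0.1, 0.4], [-0.7, 0.8]]
stand [ 457.18433633 -361.8990801 ] 7.74237242516065 [[-0.3, -0.5], [-0.0, -0.4], [0.4, 0.5], [-0.1, 0.4]]
stand [ 455.29454679 -365.74740053] 7.173140785879571 [[-0.3, -0.1], [0.9, 0.1], [0.1, 0.0], [-0.6, -0.1]]
stand [ 456.64974139 -363.52376476] 7.5252352838008 [[0.3, -0.4], [-0.8, -0.6], [0.6, -0.2], [0.5, -0.6], [0.8, 0.8], [-0.0, -0.6], [0.3, 0.5], [-0.8, -0.6]]
pad [[41.9, -133.3], [43.0, -167.7], [-45.8, -171.4], [-46.3, -135.4]] [ 495.27013862 -160.07834144   79.        ]
padS [[-45.6, -135.7], [46.8, -139.0], [41.6, -167.4], [-51.7, -164.6]]
sauc [506.83194785 -89.42820677  48.        ] [  2.66621605 -80.50147259]
sauc [ 539.72434445 -125.09275214   48.        ] [  38.95288028 -112.70624784]
sauc [ 471.97620447 -123.87281773   48.        ] [ -28.5789223  -118.25190835]
saucS [ 480.64520379 -100.86011638   48.        ] [-22.24925112 -94.48909632]
saucS [524.76388975 -89.96084381  48.        ] [ 20.56182304 -79.24230902]
```

Emit:
{"method": "move_arm", "body": {"motion": "0.4 -1.2 0 0 0 2; 1.2 -3.6 0 0 0 4; 2.3 -7 0 0 0 7; 3.5 -10.7 0 0 0 10; 4.7 -14.4 0 0 0 13; 5.9 -18.1 0 0 0 16; 7.1 -21.8 0 0 0 18; 8.3 -25.5 0 0 0 20; 9.5 -29.2 0 0 0 20.7; 10.7 -32.9 0 0 0 20.7", "fingers": 0, "squeeze": 20}}

```text
time: 0.93
tool_pos: [375.2, 205.8, 231.0]
tcp_rot: [-90.0, 0.0, -5.8]
ft_force: [0.7, 0.6, 0.2]
finger_gap: 0.1
```

Emit:
{"method": "move_arm", "body": {"motion": "1.2 -3.7 0 0 0 0; 2.4 -7.4 -1 0 0 0; 3.6 -11.1 -2.5 0 0 0; 4.8 -14.8 -4.5 0 0 0; 6.0 -18.5 -6.5 0 0 0; 7.2 -22.2 -8.5 0 0 0; 8.4 -25.9 -10.5 0 0 0; 9.6 -29.4 -12 0 0 0; 10.9 -33.0 -13 0 0 0; 12.1 -36.8 -13.4 0 0 0"}}

```text
time: 1.77
tool_pos: [494.2, -159.0, 94.8]
tcp_rot: [-89.9, 0.2, -5.9]
ft_force: [0.6, 0.6, -0.5]
finger_gap: 0.2
```

Emit:
{"method": "move_arm", "body": {"motion": "0 0 0 0 0 0; 0 0 0 0 0 0; 0 0 0 0 0 0"}}

```text
time: 2.02
tool_pos: [495.0, -157.7, 97.0]
tcp_rot: [-90.0, 0.1, -5.9]
ft_force: [0.6, 0.1, -0.9]
finger_gap: -0.2
```

```bash
python3 - <<'E'
from h import *
for i in range(3): a=readout.sense();print(a['tool_pos'],a['qd'].round(2),a['ft_force'])
snap('side','s1');snap('top','t1');a=readout.sense();print(a['tool_pos'],a['ft_force'])
a=cv2.imread('pics/s1.png')[150:300,190:370];b=cv2.imread('pics/t1.png')[150:270,165:375]
cv2.imwrite('pics/v1.png',np.vstack([cv2.resize(a,(396,330),interpolation=cv2.INTER_CUBIC),cv2.resize(b,(396,226),interpolation=cv2.INTER_CUBIC)]))
E
```

```text
[ 495.00379669 -157.66029819   97.01681894] [ 1.66 -1.55  0.59 -0.07  0.01 -0.06] [ 0.58241355  0.11215961 -0.94594208]
[ 495.00379669 -157.66029819   97.01681894] [ 1.66 -1.55  0.59 -0.07  0.01 -0.06] [ 0.58241355  0.11215961 -0.94594208]
[ 495.00379669 -157.66029819   97.01681894] [ 1.66 -1.55  0.59 -0.07  0.01 -0.06] [ 0.58241355  0.11215961 -0.94594208]
[ 495.41423687 -156.81516333   97.7280938 ] [ 0.19616055  0.64607729 -0.05966031]
```

View pics/v1.png

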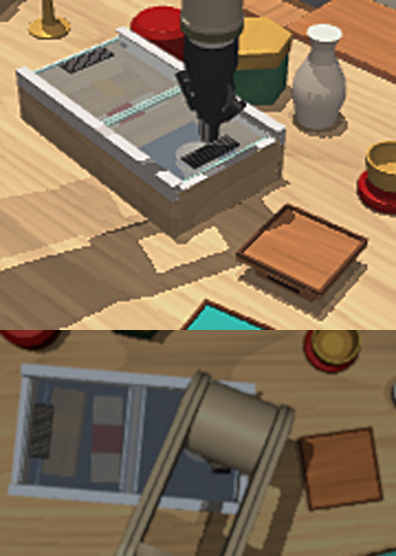

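The fingertips hover just above the pad, with the tip at about (207,143) and the pad at about (212,152) in the side half. I'll go down until they touch it.

Emit:
{"method": "move_arm", "body": {"motion": "0.1 -0.3 -0.4 0 0 0; 0.1 -0.4 -0.9 0 0 0; 0.1 -0.4 -1.3 0 0 0; 0.1 -0.4 -1.5 0 0 0; 0.1 -0.4 -1.6 0 0 0; 0.1 -0.4 -1.7 0 0 0; 0.1 -0.4 -1.7 0 0 0; 0.1 -0.4 -1.7 0 0 0"}}

```text
time: 2.78
tool_pos: [496.6, -161.8, 80.7]
tcp_rot: [-90.0, -0.0, -5.9]
ft_force: [-0.8, 0.5, 0.3]
finger_gap: -0.1
```

Emit:
{"method": "move_arm", "body": {"motion": "0 0 -0.05 0 0 0; 0 0 -0.1 0 0 0; 0 0 -0.15 0 0 0; 0 0 -0.2 0 0 0; 0 0 -0.2 0 0 0; 0 0 -0.2 0 0 0"}}

```text
time: 3.28
tool_pos: [496.6, -161.9, 78.7]
tcp_rot: [-90.0, -0.0, -5.9]
ft_force: [0.3, -0.2, 1.2]
finger_gap: -0.1
```

Emit:
{"method": "move_arm", "body": {"motion": "0 0 -0.05 0 0 0; 0 0 -0.1 0 0 0; 0 0 -0.15 0 0 0; 0 0 -0.2 0 0 0; 0 0 -0.25 0 0 0; 0 0 -0.25 0 0 0; 0 0 -0.25 0 0 0"}}

```text
time: 3.87
tool_pos: [496.7, -161.9, 76.5]
tcp_rot: [-90.0, -0.0, -5.9]
ft_force: [-3.4, -0.0, 6.7]
finger_gap: -0.1
```

Emit:
{"method": "move_arm", "body": {"motion": "-0.02 0 -0.05 0 0 0; -0.05 0 -0.1 0 0 0; -0.05 0 -0.12 0 0 0; -0.05 0 -0.12 0 0 0; -0.05 0 -0.12 0 0 0"}}

```text
time: 4.28
tool_pos: [496.7, -161.9, 76.0]
tcp_rot: [-90.0, -0.1, -5.9]
ft_force: [-3.5, 1.5, 10.8]
finger_gap: 0.1
```

Emit:
{"method": "move_arm", "body": {"motion": "0.01 0.1 0 0 0 0; 0.03 0.3 0 0 0 0; 0.06 0.6 0 0 0 0; 0.1 1 0 0 0 0; 0.14 1.4 0 0 0 0; 0.18 1.8 0 0 0 0; 0.22 2.2 0 0 0 0; 0.27 2.6 0 0 0 0; 0.3 2.9 0 0 0 0; 0.31 3.0 0 0 0 0"}}

```text
time: 5.12
tool_pos: [499.8, -132.4, 76.0]
tcp_rot: [-90.1, -0.1, -5.9]
ft_force: [-3.0, -4.8, 9.4]
finger_gap: -0.1
```

Emit:
{"method": "move_arm", "body": {"motion": "0.02 0.2 0 0 0 0; 0.06 0.6 0 0 0 0; 0.1 1 0 0 0 0; 0.15 1.5 0 0 0 0; 0.2 2 0 0 0 0; 0.25 2.5 -0.01 0 0 0; 0.31 3 -0.01 0 0 0; 0.36 3.5 -0.01 0 0 0; 0.4 3.9 -0.02 0 0 0; 0.41 4 -0.02 0 0 0"}}

```text
time: 5.95
tool_pos: [503.9, -92.2, 76.0]
tcp_rot: [-90.1, -0.1, -5.9]
ft_force: [-4.4, -2.1, 11.2]
finger_gap: -0.3
```

Emit:
{"method": "move_arm", "body": {"motion": "0.02 0.2 0 0 0 0; 0.06 0.6 0 0 0 0; 0.1 1 0 0 0 0; 0.15 1.5 0 0 0 0; 0.2 2 0 0 0 0; 0.25 2.5 0 0 0 0; 0.31 3 0 0 0 0; 0.36 3.5 0 0 0 0; 0.4 3.9 0 0 0 0; 0.41 4 0 0 0 0"}}

```text
time: 6.78
tool_pos: [508.1, -52.1, 76.0]
tcp_rot: [-90.1, -0.1, -5.9]
ft_force: [-3.9, -3.7, 11.5]
finger_gap: 0.0
```

Emit:
{"method": "move_arm", "body": {"motion": "0 0 0.2 0 0 0; 0 0 0.8 0 0 0; 0 0 2 0 0 0; -0.1 -1 3 0 0 0; -0.3 -3 3 0 0 0; -0.45 -4.7 3 0 0 0; -0.55 -5.5 3 0 0 0; -0.6 -5.7 3 0 0 0; -0.6 -5.7 3 0 0 0"}}

```text
time: 7.53
tool_pos: [501.3, -109.4, 105.0]
tcp_rot: [-90.0, -0.0, -6.0]
ft_force: [-0.6, -0.4, 0.1]
finger_gap: 0.3
```

```bash
python3 - <<'E'
from h import *
snap('side','s2');print(readout.sense()['tool_pos'],readout.sense()['ft_force'])
crop('s2',190,150,370,300,4,'c3')
E
```

```text
[ 501.25630795 -108.80877238  104.80790151] [ 0.76991692 -0.16092126 -0.12782344]
```

View pics/c3.png

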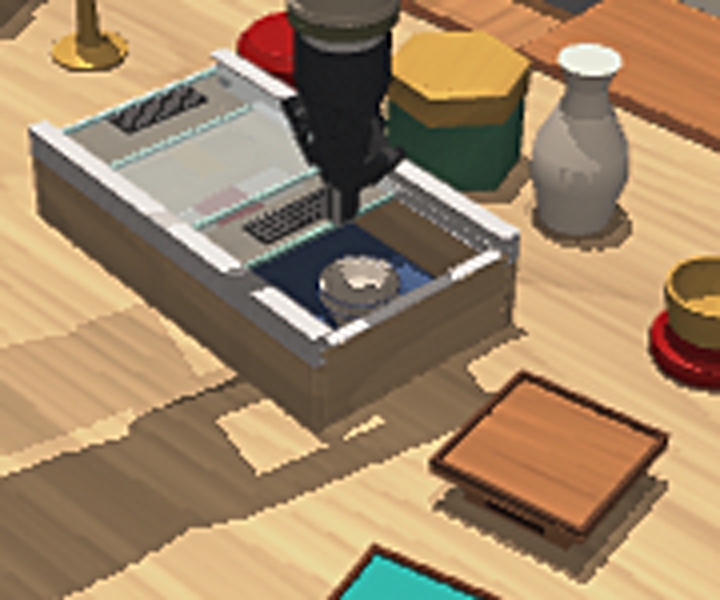

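The panel has slid open: its -y edge runs from (249,267) to (390,193) in the crop. The saucer rim spans about x 319..399, with its top at y 254. The upper panel is still in place.

```bash
python3 - <<'E'
from h import *
S=load('s2');cx=[512.14,-9.12];a=np.radians(-5.87)
def tc(p):
    c,s=np.cos(a),np.sin(a);d=p[:2]-cx;return np.array([c*d[0]+s*d[1],-s*d[0]+c*d[1]])
for q in((249,267),(390,193)):print('rear',tc(px2w(S,*P2(*q),76)))
print('tcp',tc(readout.sense()['tool_pos']))
for q in((319,283),(399,283),(358,254)):print('rim',tc(px2w(S,*P2(*q),48)))
for c in((5,-115),(5,-110),(0,-115)):
    t=np.linspace(0,2*np.pi,200);pp=[]
    for k in t:
        x,y=c[0]+34*np.cos(k),c[1]+34*np.sin(k)
        u=w2px(S,[cx[0]+np.cos(a)*x-np.sin(a)*y,cx[1]+np.sin(a)*x+np.cos(a)*y,48]);pp.append(((u-[190,150])*4))
    pp=np.array(pp);print(c,pp.min(0),pp.max(0))
E
```

```text
rear [-74.71869644 -70.27860318]
rear [ 84.21348506 -64.56123752]
tcp [  -0.63128346 -100.27914825]
rim [-21.31533397 -95.01469768]
rim [  29.25830595 -137.80040093]
rim [ 30.16227289 -85.14034784]
(5, -115) [316.29654555 256.02456367] [398.36030048 305.34967296]
(5, -110) [312.41715167 253.35905533] [394.31496501 302.48458955]
(0, -115) [311.67293567 258.28692455] [393.87978505 307.78388241]
```

Emit:
{"method": "move_arm", "body": {"motion": "0.02 0 -0.3 0 0 0; 0.05 0 -1 0 0 0; 0.05 0 -1.8 0 0 0; 0.05 0 -2.6 0 0 0; 0.05 0 -3.3 0 0 0; 0.05 0 -3.7 0 0 0; 0.05 0 -3.9 0 0 0; 0.05 0 -3.9 0 0 0"}}

```text
time: 8.25
tool_pos: [501.4, -108.6, 64.9]
tcp_rot: [-90.0, 0.1, -5.9]
ft_force: [-0.8, -0.5, 0.0]
finger_gap: -0.3
```

Emit:
{"method": "move_arm", "body": {"motion": "0.04 0.4 0.05 0 0 0; 0.1 0.9 0.1 0 0 0; 0.13 1.3 0.1 0 0 0; 0.17 1.7 0.1 0 0 0; 0.2 2 0.1 0 0 0; 0.24 2.4 0.1 0 0 0; 0.29 2.8 0.1 0 0 0; 0.33 3.2 0.1 0 0 0; 0.37 3.6 0.1 0 0 0; 0.41 4 0.1 0 0 0"}}

```text
time: 9.08
tool_pos: [506.3, -68.6, 67.0]
tcp_rot: [-90.0, -0.0, -5.9]
ft_force: [0.5, -3.8, 2.6]
finger_gap: -0.3
```

Emit:
{"method": "move_arm", "body": {"motion": "0.04 0.4 0 0 0 0; 0.08 0.8 0 0 0 0; 0.12 1.2 0 0 0 0; 0.15 1.5 0 0 0 0; 0.17 1.7 0 0 0 0; 0.19 1.85 0 0 0 0; 0.2 1.95 0 0 0 0; 0.2 2.0 0 0 0 0; 0.2 2.0 0 0 0 0"}}

```text
time: 9.83
tool_pos: [508.2, -48.8, 66.8]
tcp_rot: [-90.0, -0.0, -5.9]
ft_force: [0.8, -3.1, 3.3]
finger_gap: -0.1
```

Emit:
{"method": "move_arm", "body": {"motion": "0 0.05 0 0 0 0; 0.01 0.1 0 0 0 0; 0.015 0.15 0 0 0 0; 0.02 0.2 0 0 0 0; 0.025 0.25 0 0 0 0; 0.03 0.3 0 0 0 0; 0.03 0.3 0 0 0 0"}}

```text
time: 10.42
tool_pos: [508.4, -45.7, 66.8]
tcp_rot: [-90.0, -0.0, -5.9]
ft_force: [1.6, -3.3, 4.2]
finger_gap: -0.1
```

Emit:
{"method": "move_arm", "body": {"motion": "0 0.03 0 0 0 0; 0.01 0.06 0 0 0 0; 0.01 0.1 0 0 0 0; 0.01 0.1 0 0 0 0"}}

```text
time: 10.75
tool_pos: [508.4, -44.8, 66.7]
tcp_rot: [-90.0, -0.0, -5.9]
ft_force: [2.0, -3.6, 3.9]
finger_gap: 0.0
```

Emit:
{"method": "move_arm", "body": {"motion": "0 0.03 0 0 0 0; 0.01 0.06 0 0 0 0; 0.01 0.1 0 0 0 0; 0.01 0.1 0 0 0 0"}}

```text
time: 11.08
tool_pos: [508.4, -44.4, 66.7]
tcp_rot: [-90.1, 0.0, -5.9]
ft_force: [1.2, -6.3, 4.9]
finger_gap: -0.1
```

Emit:
{"method": "move_arm", "body": {"motion": "0 0.03 0 0 0 0; 0.01 0.06 0 0 0 0; 0.01 0.1 0 0 0 0; 0.01 0.1 0 0 0 0"}}

```text
time: 11.42
tool_pos: [508.5, -44.3, 66.8]
tcp_rot: [-90.1, -0.0, -5.9]
ft_force: [0.6, -10.2, 4.4]
finger_gap: 0.1
```

The force rose to 10 N with no further travel, so the panel is on its stop. I'll back off and move the arm to free space, both to get a clear picture and to measure the open fingers' true tip height with a light touch on the table.

Emit:
{"method": "move_arm", "body": {"motion": "-0.05 -0.4 0 0 0 0; -0.1 -1 0.3 0 0 0; -0.1 -1.3 1.5 0 0 0; -0.1 -1.3 3.5 0 0 0; -0.1 -1.3 6 0 0 0; -1 -0.5 8.5 0 0 0; -3 2 10 0 0 0; -5 5 10.5 0 0 0; -7 8 10.5 0 0 0; -9 11 10.5 0 0 0"}}

```text
time: 12.25
tool_pos: [417.6, 68.2, 172.9]
tcp_rot: [-89.9, -0.0, -5.9]
ft_force: [0.6, 0.6, 0.9]
finger_gap: -0.1
```

Emit:
{"method": "move_arm", "body": {"motion": "-2 3 0 0 0 0; -4 6 0 0 0 0; -5.8 9 0 0 0 0; -6.8 12 0 0 0 0; -6.8 13.5 0 0 0 0; -6.8 13.5 -3 0 0 0; -6.8 13.5 -6.5 0 0 0; -6.8 13.5 -10 0 0 0; -6.8 13.5 -12.5 0 0 0; -6.8 13.5 -13.5 0 0 0", "fingers": 7.4}}

```text
time: 13.08
tool_pos: [347.4, 201.1, 33.2]
tcp_rot: [-90.2, 0.3, -5.9]
ft_force: [-0.8, -0.6, 0.3]
finger_gap: 73.6
```

```bash
python3 - <<'E'
from h import *
snap('top','t3');snap('side','s3');a=readout.sense();print(a['tool_pos'],a['ft_force'],a['finger_gap'])
a=cv2.imread('pics/t3.png')[160:255,165:375];b=cv2.imread('pics/s3.png')[160:270,190:345]
a=cv2.resize(a,(663,300),interpolation=cv2.INTER_CUBIC);b=cv2.resize(b,(420,298),interpolation=cv2.INTER_CUBIC)
o=np.zeros((598,663,3),np.uint8);o[:300]=a;o[300:,:420]=b;cv2.imwrite('pics/v3.png',o)
E
```

```text
[348.64378195 201.47709052  35.25652844] [-0.74957369 -0.56741077  0.26867476] 73.98061973137187
```

View pics/v3.png

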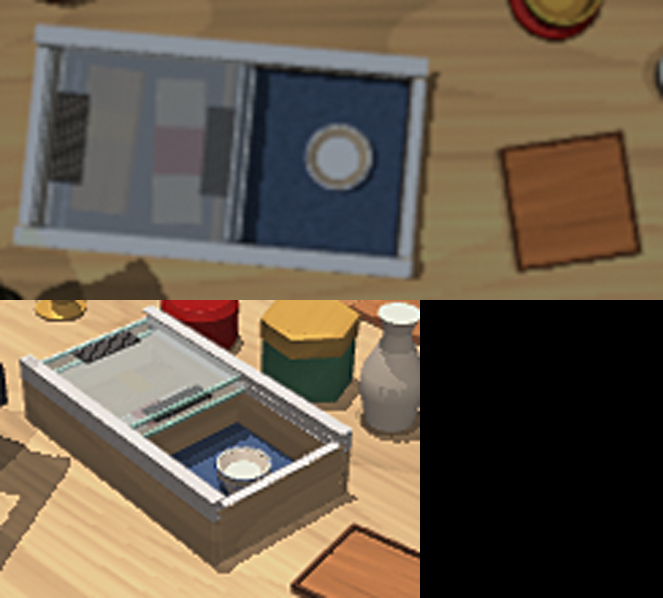

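The panel is fully open and the upper panel shut. In the crop the saucer rim is centred at about (338.5,157), with a diameter of about 67 px, which is about 68 mm. I'll compute its world position and start the touch test.

```bash
python3 - <<'E'
from h import *
T=load('t3');g=T['image'][190:230,250:295].astype(int)
m=(g[...,2]>95).astype(np.uint8);n,l,st,c=cv2.connectedComponentsWithStats(m)
for i in range(1,n):
    if st[i,4]>60: print(st[i],c[i]+[250,190],px2w(T,*(c[i]+[250,190]),48))
print(px2w(T,271.9,209.4,48))
S=load('s3');k=155/420
for q in((216,466),(271,466),(243,446)):print(px2w(S,190+(q[0]+.5)*k-.5,160+(q[1]-300+.5)*k-.5,48))
E
```

```text
[ 12  10  21  20 325] [271.79384615 209.37538462] [ 506.20534613 -123.81887744   48.        ]
[ 506.1190684  -124.16247952   48.        ]
[ 479.01464329 -103.6944034    48.        ]
[ 525.55192626 -152.05823504   48.        ]
[532.14539502 -99.20338369  48.        ]
```

Emit:
{"method": "move_arm", "body": {"motion": "0 0 -0.8 0 0 0; 0 0 -1.5 0 0 0; 0 0 -2 0 0 0; 0 0 -2.4 0 0 0; 0 0 -2.7 0 0 0; 0 0 -3 0 0 0; 0 0 -3 0 0 0; 0 0 -3 0 0 0"}}

```text
time: 13.85
tool_pos: [350.5, 202.1, 6.6]
tcp_rot: [-90.0, 0.0, -5.9]
ft_force: [-0.1, -0.5, -0.4]
finger_gap: 74.0
```

Emit:
{"method": "move_arm", "body": {"motion": "0 0 -0.2 0 0 0; 0 0 -0.35 0 0 0; 0 0 -0.5 0 0 0; 0 0 -0.65 0 0 0; 0 0 -0.7 0 0 0; 0 0 -0.7 0 0 0"}}

```text
time: 14.35
tool_pos: [350.4, 202.1, -0.5]
tcp_rot: [-90.0, 0.0, -5.9]
ft_force: [0.3, 0.3, -1.0]
finger_gap: 74.1
```

Emit:
{"method": "move_arm", "body": {"motion": "0 0 -0.05 0 0 0; 0 0 -0.1 0 0 0; 0 0 -0.1 0 0 0"}}

```text
time: 14.6
tool_pos: [350.6, 202.2, -1.3]
tcp_rot: [-90.0, -0.0, -5.9]
ft_force: [-0.7, -0.4, 0.3]
finger_gap: 73.8
```

Emit:
{"method": "move_arm", "body": {"motion": "0 0 -0.1 0 0 0; 0 0 -0.2 0 0 0; 0 0 -0.3 0 0 0; 0 0 -0.3 0 0 0; 0 0 -0.3 0 0 0"}}

```text
time: 15.02
tool_pos: [350.5, 202.1, -4.4]
tcp_rot: [-90.0, 0.0, -5.9]
ft_force: [0.0, 0.7, -0.3]
finger_gap: 74.1
```

Emit:
{"method": "move_arm", "body": {"motion": "0 0 -0.05 0 0 0; 0 0 -0.1 0 0 0; 0 0 -0.2 0 0 0; 0 0 -0.2 0 0 0; 0 0 -0.2 0 0 0"}}

```text
time: 15.43
tool_pos: [350.5, 202.1, -6.4]
tcp_rot: [-90.0, 0.0, -5.9]
ft_force: [1.1, 0.3, -0.8]
finger_gap: 74.4
```

Emit:
{"method": "move_arm", "body": {"motion": "0 0 -0.05 0 0 0; 0 0 -0.1 0 0 0; 0 0 -0.1 0 0 0; 0 0 -0.1 0 0 0"}}

```text
time: 15.77
tool_pos: [350.6, 202.2, -7.3]
tcp_rot: [-90.0, 0.0, -5.9]
ft_force: [0.1, -0.1, -0.2]
finger_gap: 73.5
```

Emit:
{"method": "move_arm", "body": {"motion": "0 0 -0.05 0 0 0; 0 0 -0.1 0 0 0; 0 0 -0.1 0 0 0; 0 0 -0.1 0 0 0"}}

```text
time: 16.1
tool_pos: [350.5, 202.2, -8.4]
tcp_rot: [-90.0, 0.0, -5.9]
ft_force: [0.1, 0.0, 0.2]
finger_gap: 74.1
```

Emit:
{"method": "move_arm", "body": {"motion": "0 0 -0.05 0 0 0; 0 0 -0.1 0 0 0; 0 0 -0.1 0 0 0; 0 0 -0.1 0 0 0"}}

```text
time: 16.43
tool_pos: [350.7, 202.2, -9.0]
tcp_rot: [-90.0, 0.0, -5.9]
ft_force: [-2.7, -1.3, 6.1]
finger_gap: 73.7
```

Emit:
{"method": "move_arm", "body": {"motion": "0 0 -0.05 0 0 0; 0 0 -0.1 0 0 0; 0 0 -0.1 0 0 0; 0 0 -0.1 0 0 0"}}

```text
time: 16.77
tool_pos: [350.7, 202.2, -9.0]
tcp_rot: [-90.0, 0.0, -5.9]
ft_force: [-8.8, -4.1, 21.2]
finger_gap: 74.2
```

Contact came at TCP z = -8.9 mm with a 74 mm opening, so the open tips sit about 9 mm behind the TCP, or about 7.3 mm at 68 mm. For tips at z≈37.5, between the lower rim at 34 and the top rim band at 45–48, I need TCP z≈30. I'll move over the saucer.

Emit:
{"method": "move_arm", "body": {"motion": "0 0 0.5 0 0 0; 0 0 2 0 0 0; 0 0 5 0 0 0; 0 0 9 0 0 0; 0 0 13 0 0 0; 0.8 -1.5 16 0 0 0; 2.3 -5 17 0 0 0; 4 -8.5 17 0 0 0; 5.7 -12 17 0 0 0; 7.4 -15.5 17 0 0 0"}}

```text
time: 17.6
tool_pos: [425.4, 45.6, 160.5]
tcp_rot: [-90.0, -0.1, -5.8]
ft_force: [1.6, 1.4, -1.2]
finger_gap: 74.0
```

Emit:
{"method": "move_arm", "body": {"motion": "1.7 -3.5 0 0 0 0; 3.4 -7 0 0 0 0; 5 -10.5 0 0 0 0; 6.5 -13.7 0 0 0 0; 7.6 -16.1 -1 0 0 0; 8.1 -17.1 -2.5 0 0 0; 8.2 -17.2 -4 0 0 0; 8.2 -17.2 -5 0 0 0; 8.2 -17.2 -5 0 0 0; 8.2 -17.2 -5 0 0 0"}}

```text
time: 18.43
tool_pos: [505.9, -124.2, 109.1]
tcp_rot: [-90.0, 0.1, -5.8]
ft_force: [-0.2, -0.4, 0.1]
finger_gap: 74.1
```

Emit:
{"method": "move_arm", "body": {"motion": "0 0 0 0 0 0; 0 0 0 0 0 0; 0 0 0 0 0 0"}}

```text
time: 18.68
tool_pos: [507.3, -124.6, 110.9]
tcp_rot: [-90.0, -0.1, -5.8]
ft_force: [-0.3, -0.9, -0.3]
finger_gap: 74.1
```

Emit:
{"method": "move_arm", "body": {"motion": "-0.08 0.07 -0.6 0 0 0; -0.08 0.07 -1.6 0 0 0; -0.08 0.07 -2.8 0 0 0; -0.08 0.07 -4 0 0 0; -0.08 0.07 -5 0 0 0; -0.08 0.07 -5.5 0 0 0; -0.08 0.07 -5.7 0 0 0; -0.08 0.07 -5.7 0 0 0; -0.08 0.07 -5.7 0 0 0; -0.08 0.07 -5.7 0 0 0"}}

```text
time: 19.52
tool_pos: [506.4, -124.3, 53.4]
tcp_rot: [-90.0, -0.1, -5.9]
ft_force: [0.0, 0.2, -0.0]
finger_gap: 74.3
```

```bash
python3 - <<'E'
from h import *
snap('side','s4');a=readout.sense();print(a['tool_pos'],a['ft_force'])
crop('s4',225,165,325,265,6,'c4')
E
```

```text
[ 506.39798198 -124.34310724   53.46505829] [0.36682514 0.31081503 0.07721999]
```

View pics/c4.png

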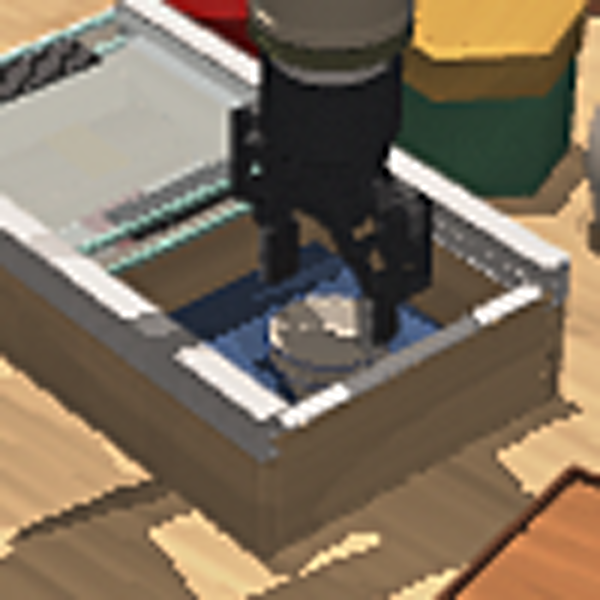

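The fingers straddle the rim, with tips near (278,280) and (380,343), and clear both the panels and the walls. I'll go down the last 23 mm slowly.

Emit:
{"method": "move_arm", "body": {"motion": "0 0 -0.4 0 0 0; 0 0.02 -0.9 0 0 0; 0 0.02 -1.3 0 0 0; 0 0.02 -1.7 0 0 0; 0 0.02 -2 0 0 0; 0 0.02 -2.2 0 0 0; 0 0.02 -2.33 0 0 0; 0 0.02 -2.33 0 0 0; 0 0.02 -2.33 0 0 0"}}

```text
time: 20.32
tool_pos: [505.8, -123.9, 29.4]
tcp_rot: [-90.0, 0.0, -5.9]
ft_force: [0.0, -0.2, 0.9]
finger_gap: 74.1
```

Emit:
{"method": "move_arm", "body": {"motion": "0 0 0 0 0 0; 0 0 0 0 0 0; 0 0 0 0 0 0; 0 0 0 0 0 0", "fingers": 7.0}}

```text
time: 20.65
tool_pos: [505.9, -124.0, 29.6]
tcp_rot: [-90.0, -0.0, -5.9]
ft_force: [0.5, -0.4, -0.2]
finger_gap: 69.7
```

Emit:
{"method": "move_arm", "body": {"motion": "0 0 0 0 0 0; 0 0 0 0 0 0; 0 0 0 0 0 0; 0 0 0 0 0 0", "fingers": 6.5, "squeeze": 20}}

```text
time: 20.98
tool_pos: [506.0, -124.0, 30.0]
tcp_rot: [-90.0, -0.0, -5.9]
ft_force: [-3.0, 0.7, 5.7]
finger_gap: 66.4
```

Emit:
{"method": "move_arm", "body": {"motion": "0 0 0 0 0 0; 0 0 0 0 0 0; 0 0 0 0 0 0", "fingers": 6.0}}

```text
time: 21.23
tool_pos: [506.0, -124.0, 30.0]
tcp_rot: [-90.0, -0.0, -5.9]
ft_force: [-2.3, 0.7, 6.2]
finger_gap: 66.2
```

Emit:
{"method": "move_arm", "body": {"motion": "0 0 0.1 0 0 0; 0 0 0.3 0 0 0; 0 0 0.6 0 0 0; 0 0 1 0 0 0; 0 0 1.4 0 0 0; 0 0 1.8 0 0 0; 0 0 2.2 0 0 0; 0 0 2.5 0 0 0; 0 0 2.5 0 0 0; 0 0 2.5 0 0 0"}}

```text
time: 22.07
tool_pos: [506.0, -124.0, 54.7]
tcp_rot: [-90.0, -0.0, -5.9]
ft_force: [-0.2, -1.0, -1.3]
finger_gap: 65.9
```

```bash
python3 - <<'E'
from h import *
snap('side','s5');a=readout.sense();print(a['tool_pos'],a['ft_force'],a['finger_gap'])
crop('s5',225,165,325,265,6,'c5')
E
```

```text
[ 505.77672858 -123.92557353   54.42565138] [ 0.52317765  0.60435394 -0.46542351] 66.1298433487233
```

View pics/c5.png

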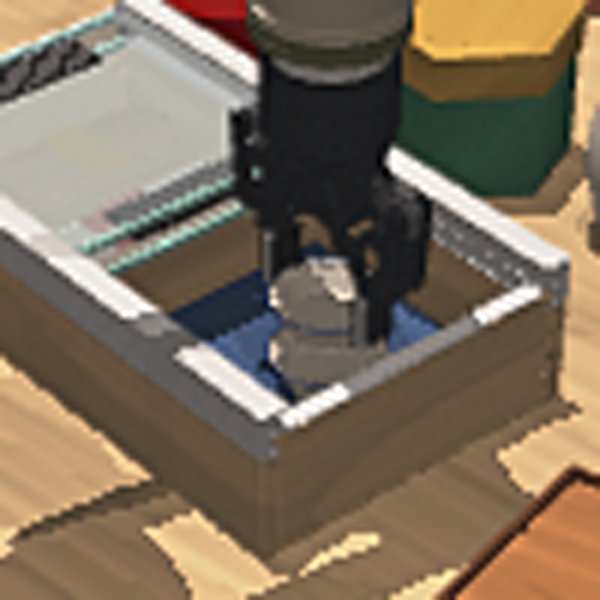

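The top saucer is held at (318,295), and the lower one stays in place at (325,355). I'll carry it to the stand, at about (457,-362.5).

Emit:
{"method": "move_arm", "body": {"motion": "0 0 0.3 0 0 0; 0 0 1 0 0 0; 0 0 2 0 0 0; 0 0 3.2 0 0 0; 0 0 4.5 0 0 0; 0 0 6 0 0 0; 0 0 7.5 0 0 0; 0 0 8.7 0 0 0; 0 0 9.3 0 0 0; 0 0 9.5 0 0 0"}}

```text
time: 22.95
tool_pos: [506.9, -124.3, 151.6]
tcp_rot: [-90.0, -0.2, -5.9]
ft_force: [-0.6, 0.7, -0.5]
finger_gap: 65.8
```

Emit:
{"method": "move_arm", "body": {"motion": "-0.1 -0.5 0 0 0 0; -0.3 -1.5 0 0 0 0; -0.6 -3 0 0 0 0; -1 -5 0 0 0 0; -1.4 -7 0 0 0 0; -1.85 -9 0 0 0 0; -2.25 -11 0 0 0 0; -2.65 -13 0 0 0 0; -3 -14.8 0 0 0 0; -3.4 -16.5 0 0 0 0"}}

```text
time: 23.78
tool_pos: [470.3, -290.5, 148.0]
tcp_rot: [-90.0, 0.1, -5.9]
ft_force: [-0.1, -0.0, -1.0]
finger_gap: 66.0
```

Emit:
{"method": "move_arm", "body": {"motion": "-0.35 -1.7 0 0 0 0; -0.7 -3.4 0 0 0 0; -1 -5 -0.3 0 0 0; -1.25 -6.2 -1 0 0 0; -1.4 -6.9 -2 0 0 0; -1.5 -7.2 -3.2 0 0 0; -1.5 -7.3 -4.5 0 0 0; -1.5 -7.35 -5.8 0 0 0; -1.5 -7.35 -6.5 0 0 0; -1.5 -7.35 -6.8 0 0 0"}}

```text
time: 24.62
tool_pos: [455.9, -360.7, 78.7]
tcp_rot: [-89.9, 0.2, -5.8]
ft_force: [0.2, 0.9, -0.1]
finger_gap: 65.8
```

Emit:
{"method": "move_arm", "body": {"motion": "0 0 0 0 0 0; 0 0 0 0 0 0; 0 0 0 0 0 0"}}

```text
time: 24.87
tool_pos: [457.5, -362.7, 82.4]
tcp_rot: [-90.1, -0.1, -5.8]
ft_force: [-0.2, -0.3, -0.7]
finger_gap: 65.8
```

```bash
python3 - <<'E'
from h import *
snap('side','s6');a=readout.sense();print(a['tool_pos'],a['ft_force'],a['finger_gap'])
crop('s6',230,170,380,280,5,'c6')
E
```

```text
[ 457.46623761 -362.75511264   82.49764108] [ 0.39602262 -0.52838032 -1.14588427] 65.66445858545521
```

View pics/c6.png

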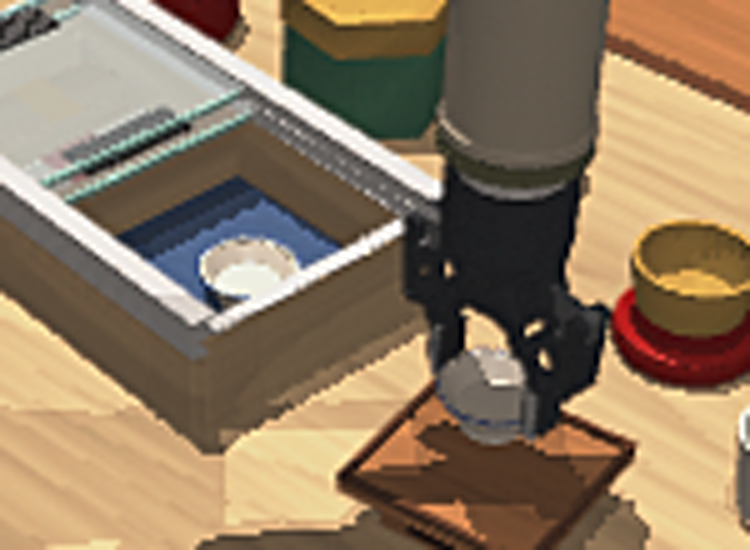

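The saucer is over the stand at about (490,395), and the lower one is still in the bay at (250,275). The shading makes it hard to judge whether the held one is tilted, so I'll compare an enlargement with the projected upright rim and foot.

```bash
python3 - <<'E'
from h import *
S=load('s6');x0,y0,k=305,225,8
im=cv2.resize(S['image'][y0:y0+50,x0:x0+50],None,fx=k,fy=k,interpolation=cv2.INTER_CUBIC);im=cv2.convertScaleAbs(im,alpha=1.5);b=im.copy()
for rr,z,c in((34,100.5,(0,0,255)),(34,97.5,(255,0,0)),(20,72.5,(0,255,0))):
    for t in np.linspace(0,2*np.pi,60,endpoint=False):
        u=(w2px(S,[457.3+rr*np.cos(t),-362.7+rr*np.sin(t),z])-[x0,y0]+.5)*k
        cv2.circle(b,tuple(int(v) for v in u),1,c,-1)
cv2.imwrite('pics/c7.png',np.hstack([im,b]))
E
```

```text
(no output)
```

View pics/c7.png

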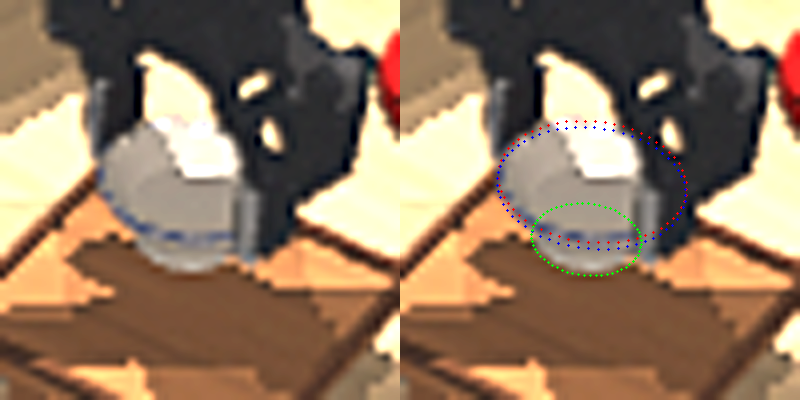

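The held saucer matches the upright projection, with the rim and foot ellipses coinciding. I'll lower it; contact should come near TCP z≈50.

Emit:
{"method": "move_arm", "body": {"motion": "0 0 -0.3 0 0 0; 0 0 -0.8 0 0 0; 0 0 -1.3 0 0 0; 0 0 -1.8 0 0 0; 0 0 -2.2 0 0 0; 0 0 -2.5 0 0 0; 0 0 -2.7 0 0 0; 0 0 -2.8 0 0 0; 0 0 -2.8 0 0 0; 0 0 -2.8 0 0 0"}}

```text
time: 25.75
tool_pos: [456.9, -362.5, 53.5]
tcp_rot: [-90.0, -0.0, -5.9]
ft_force: [-0.1, -0.2, -0.4]
finger_gap: 65.7
```

Emit:
{"method": "move_arm", "body": {"motion": "0 0 -0.05 0 0 0; 0 0 -0.1 0 0 0; 0 0 -0.15 0 0 0; 0 0 -0.2 0 0 0; 0 0 -0.25 0 0 0; 0 0 -0.25 0 0 0; 0 0 -0.25 0 0 0"}}

```text
time: 26.33
tool_pos: [456.8, -362.4, 50.9]
tcp_rot: [-90.0, 0.0, -5.9]
ft_force: [0.3, 0.1, -0.9]
finger_gap: 65.8
```

Emit:
{"method": "move_arm", "body": {"motion": "0 0 -0.04 0 0 0; 0 0 -0.08 0 0 0; 0 0 -0.08 0 0 0; 0 0 -0.08 0 0 0"}}

```text
time: 26.67
tool_pos: [456.8, -362.4, 50.1]
tcp_rot: [-90.0, -0.0, -5.9]
ft_force: [0.3, -0.5, -0.7]
finger_gap: 65.9
```

Emit:
{"method": "move_arm", "body": {"motion": "0 0 -0.04 0 0 0; 0 0 -0.08 0 0 0; 0 0 -0.08 0 0 0; 0 0 -0.08 0 0 0"}}

```text
time: 27.0
tool_pos: [456.9, -362.5, 50.0]
tcp_rot: [-90.0, -0.0, -5.9]
ft_force: [-2.8, 2.4, 5.7]
finger_gap: 66.0
```

Emit:
{"method": "move_arm", "body": {"motion": "0 0 -0.03 0 0 0; 0 0 -0.06 0 0 0; 0 0 -0.06 0 0 0; 0 0 -0.06 0 0 0"}}

```text
time: 27.33
tool_pos: [456.9, -362.5, 50.0]
tcp_rot: [-90.0, -0.0, -5.9]
ft_force: [-4.8, 3.6, 10.2]
finger_gap: 65.9
```

It touched exactly at 50.0. I'll ease the press off, open, and withdraw straight up.

Emit:
{"method": "move_arm", "body": {"motion": "0 0 0.06 0 0 0; 0 0 0.12 0 0 0; 0 0 0.12 0 0 0; 0 0 0.12 0 0 0"}}

```text
time: 27.67
tool_pos: [456.9, -362.5, 50.1]
tcp_rot: [-90.0, -0.0, -5.9]
ft_force: [-0.7, 0.5, 3.7]
finger_gap: 65.6
```

Emit:
{"method": "move_arm", "body": {"motion": "0 0 0 0 0 0; 0 0 0 0 0 0; 0 0 0 0 0 0; 0 0 0 0 0 0; 0 0 0 0 0 0", "fingers": 7.5}}

```text
time: 28.08
tool_pos: [456.7, -362.3, 49.7]
tcp_rot: [-90.0, 0.0, -5.9]
ft_force: [-0.5, -0.4, 0.1]
finger_gap: 74.9
```

Emit:
{"method": "move_arm", "body": {"motion": "0 0 0.2 0 0 0; 0 0 0.8 0 0 0; 0 0 1.8 0 0 0; 0 0 3.2 0 0 0; 0 0 5 0 0 0; 0 0 7 0 0 0; 0 0 9 0 0 0; -0.5 1 11 0 0 0; -2 3.5 13 0 0 0; -4 6.5 14 0 0 0"}}

```text
time: 28.92
tool_pos: [418.0, -298.7, 194.1]
tcp_rot: [-90.2, -0.3, -5.9]
ft_force: [0.7, -0.2, 1.5]
finger_gap: 75.0
```

Emit:
{"method": "move_arm", "body": {"motion": "-2 3.4 0 0 0 0; -3.5 6.8 0 0 0 0; -4.5 10.5 0 0 0 0; -5 14.3 0 0 0 0; -5 18 0 0 0 0; -5 22 0 0 0 0; -5 26 0 0 0 0; -5 29 0 0 0 0; -5 31 0 0 0 0; -5 32 0 0 0 0"}}

```text
time: 29.75
tool_pos: [366.8, 25.0, 191.3]
tcp_rot: [-90.0, -0.1, -5.7]
ft_force: [0.0, -0.8, -0.2]
finger_gap: 75.0
```

Emit:
{"method": "move_arm", "body": {"motion": "0 0 0 0 0 0; 0 0 0 0 0 0; 0 0 0 0 0 0; 0 0 0 0 0 0"}}

```text
time: 30.08
tool_pos: [366.9, 21.8, 190.2]
tcp_rot: [-90.0, -0.0, -5.9]
ft_force: [0.3, 0.7, 0.0]
finger_gap: 75.1
```

```bash
python3 - <<'E'
from h import *
T=snap('top','t8');S=snap('side','s8');a=readout.sense();print(a['time'],a['tool_pos'],a['ft_force'])
a=T['image'][160:255,165:375];b=S['image'][160:290,190:370]
a=cv2.resize(a,(663,300),interpolation=cv2.INTER_CUBIC);b=cv2.resize(b,(410,296),interpolation=cv2.INTER_CUBIC)
o=np.zeros((596,663,3),np.uint8);o[:300]=a;o[300:,:410]=b;cv2.imwrite('pics/v8.png',o)
E
```

```text
30.1833 [366.83542886  21.83323779 190.0009474 ] [-0.59099807  0.27153973 -0.16947736]
```

View pics/v8.png

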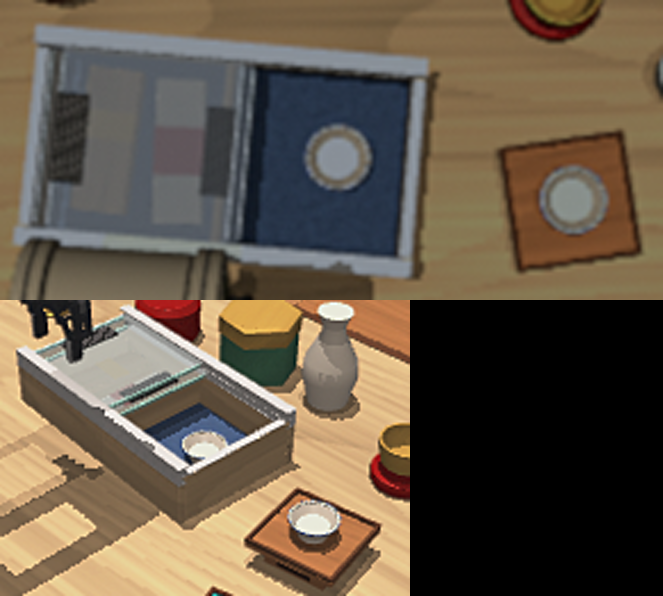

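The saucer stands upright in the middle of the stand, with its centre at (574,199) against the stand's (569,201). Rim-height parallax explains that gap. The lower saucer is in its place, the panel is open and the upper panel is shut.

```bash
python3 - <<'E'
from h import *
T=load('t8');k=210/663
print(px2w(T,165+574.5*k-.5,160+199.5*k-.5,68))
print(r.hand_in())
E
```

```text
[ 457.79978062 -362.07410793   68.        ]
the job is handed in; nothing more can be done
None
```

The job is done and handed in at about 30 s on the robot's clock: the lower panel is fully open and the top saucer stands upright in the middle of the wooden stand.

- **Panel:** I dragged it by its pad with about 11 N of press, then pushed its end until the force rose to about 10 N with no further travel, so it is on its stop.
- **Saucer:** I gripped only the top one by its rim at 20 N. It touched the stand at the expected height, peaking at about 10 N before I eased off and released it.
- **Last checks:** The final pictures show the lower panel open, the upper panel shut, the other saucer in its place, and nothing moved in the area they cover. The saucer's centre measured (457.8, -362.1) mm against my estimate of (457, -362.5) mm for the stand's middle.

Two readings were slightly off. The side camera put the stand's middle about 4 mm from the top camera's figure; I mostly trusted the top camera. The fingers stopped at about 66 mm on the 68 mm rim, yet the grip held and only the top saucer came up.

I also touched the bare table with the open fingers to find their true tip height; that test peaked at about 21 N of downward force.

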